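Seal the tea sample canister with its swing clamp

TASK

Seal the steel tea sample canister: swing the clamp strap across over its lid until it meets its stop, and only then push the cam lever on the strap all the way down, so that the rubber pad presses the lid. Pushing with the fingers is enough, nothing needs gripping: do not lift or carry anything, leave the lid seated, and leave the cups, bowls and other things on the bench where they stand.

Things in the scene. Friction and masses are not known exactly. Their poses are not given: they have to be found in the camera images.
- fixture: Clamp fixture, fixed to the bench: aluminium plate 100 x 200 x 12 mm with an upright steel canister (74 mm across, rim 82 mm above the bench) and beside it a steel post 24 mm across. Origin on the bench under the canister's centre; the post stands 100 mm from it along +y; z up. A stop block stands on the strap's +x side near the post, reaching 116 mm above the bench.
- strap (a joint): Swing of the strap about the post's axis. 0 = across the lid, at its stop, running along the fixture's -y; positive = swung off, clockwise seen from above (1.57: along the fixture's -x). Range 0 to 1.8. Friction (about 1.5 N at the free end) keeps it where it is left.
- strap_pivot (a point): Point on the strap's swing axis (the post's axis), level with the strap's top face. The strap is a flat steel bar 26 mm wide and 8 mm thick, top 114 mm and underside 106 mm above the bench, its free end 175 mm from this axis.
- strap_end (a point): Point on the strap's centre line and top face, 155 mm from the swing axis and 20 mm short of its free end: a good place to push sideways. It moves with the strap; the lever is not near it.
- lever (a joint): Cam lever, hinged crosswise on the strap 100 mm from the post's axis. 0 = raised, 65 degrees above level, leaning towards the post; 1.13 = fully down (stop), level along the strap towards the post. Stays where left; takes about 0.25 N m (4 to 6 N square to it near its end). Its travel lowers the sprung pad by 7.5 mm, onto the lid from about 0.83 on.
- lever_pivot (a point): The lever's hinge axis at the middle of the strap's width, 130 mm above the bench (16 mm above the strap's top face).
- lever_end (a point): Middle of the lever's free end, 75 mm from lever_pivot. The lever is a flat dark steel paddle 24 mm wide and 7 mm thick (its middle plane runs through lever_pivot and lever_end); push on its upper face, the one away from the post when raised.
- pad: The rubber pad under the strap, 26 mm across, 100 mm from the post's axis; origin at the centre of its lower face. With the lever up that is 93.5 mm above the bench, 5.5 mm clear of the lid.
- lid: The canister's loose round steel lid, 82 mm across with a 6 mm thick flange, lying on the rim with a plug inside; origin on the axis at the flange's underside (82 mm above the bench; its top is at 88 mm). To be left seated.
- cup_a: Loose white lidded tasting cup, 82 mm across with a side handle, 99 mm tall; origin under its centre. To be left alone.
- cup_b: Another such cup. To be left alone.
- bowl_a: Loose white tasting bowl, 100 mm across, 55 mm tall; origin under its centre. It may stand below the strap's path. To be left alone.
- bowl_b: Another such bowl. To be left alone.
- jar: Loose glass jar, 66 mm across, 90 mm tall; origin under its centre. To be left alone.
- timer: Loose white timer, 50 x 70 x 22 mm; origin under its centre. To be left alone.
- spoon: Loose white spoon, 140 mm long, lying flat. To be left alone.
Things that resemble listed ones, but are neither listed nor needed, are in the scene too. Leave any brown look-alike of the fixture alone.

How it is judged:
By the outcome, as a careful person would: the job done as asked, in the order asked, and still so for the second after the job is handed in, with the robot touching nothing.
It also fails if it takes over 51 s, if anything falls off the work surface, if the arm or the gripper's body presses on something with over 40 N, if the wrist force passes 120 N, or if a joint passes its speed limit or range.

ROBOT

A 7-joint arm with a two-finger parallel gripper is mounted at the origin on the work surface. World frame = base frame: x ahead of the robot, y to its left, z up, the work surface at z = 0. Lengths are in m, angles in rad, forces in N, time in s.
With the tool pointing down it reaches from about 0.35 to 0.9 m from the base axis. Payload 7.2 kg.
Tool frame: the origin (TCP) lies on the centre line of the jaws, within the pads' length; the fingertips stand 25 mm ahead of it and the grasp point (between the pads) lies 6 mm ahead of it; z points along the fingers, y is the direction in which the jaws open and shut (so a half turn about z gives the same grasp; the last joint's range is limited). The gripper opens to 85 mm and grips with 20 to 120 N. Pads are 22 mm wide; open, the fingers measure 114 mm over their backs; the gripper's body (76 mm by 85 mm) begins 54 mm behind the grasp point. The pads swing forward as they close: fully open they stand 13 mm farther back than shut.
Start: joints at [1.038, 0.411, -0.013, 1.596, 0.006, 1.134, -0.082], TCP at [0.28, -0.559, 0.256] pointing down, gripper open.
Joint ranges: [-2.95, 2.95], [-0.29, 1.99], [-1.47, 1.44], [0.14, 2.54], [-1.03, 4.17], [0.13, 1.85], [-2.86, 2.86]. Speed limits (rad/s): [2.39, 2.39, 3.01, 3.01, 3.14, 3.14, 3.14].

INTERFACE

Orientations are given as a unit quaternion [w, x, y, z].
In Python, from bench import readout, eyes, workorder gives the robot as it stands. The module is installed in compiled form; this text tells all that it offers.
- The arm moves only by the shell command python3 -m inch 'ROWS'. ROWS is JSON, a list of rows, each an object with "dp": the shift along the tool's x, y, z in m, a list of three; "yaw": the turn about the tool's z in degrees; "fingers": the opening, from -1 (shut) to 1 (fully open). In form: [{"dp": [tx, ty, tz], "yaw": yaw, "fingers": fingers}, ...]. A call has 1 to 12 rows; each row shifts and turns the pose as measured when the row begins, along the tool's axes as they then stand; what a row does not reach is not made up. A row lasts 1/12 s, in which the tool goes at most 41.7 mm and 7.16 degrees, less where a joint would pass 70% of its speed; a pose out of reach is approached as far as the arm can. A call with a gripper value outside its range is refused whole. The fingers move at their own pace and stop on an object; the grip force is fixed at half the most. Time passes only in rows, so rows that do not move let the fingers close. It gives the time, the measured TCP pose, the force and the opening at its end, in the units of the state.
- readout.get_obs(): the state, without advancing time (a new reading comes with each control period).
- eyes.grab_frame(name): name is "scene" or "top" or "wrist"; returns the picture (384x512x3 uint8, red, green, blue); there is no depth.
- eyes.get_calibration(name): a dict with "fovy" (degrees; the focal length in pixels is half the picture's height over the tangent of half this angle, whatever the lens; pixels are square), "cx", "cy" (the principal point, pixels), "extrinsics" (4x4, takes a point from world to camera coordinates). Camera axes: x right, y up, looking along -z (the intrinsics and any distortion apply to the point x, -y, -z); pixel columns grow to the right and rows downward; lengths in m; the calibration is good to about 2 mm. A picture is of the moment at which its call begins: read the wrist's pose just before it. get_calibration takes no time and is no camera call; for the wrist camera it gives the pose at the moment of the call.
- workorder.job_done(): hands the job in, once; it reports no verdict.
The state is a dict: "time_s": time; "q": joint angles; "dq": joint speeds; "effort": joint torques, N m; "position": TCP position; "orientation": TCP orientation; "wrist_force": force on the tool from outside, world axes, zero at the start; "torque": the same for the moment, N m; "opening": finger opening in m.
Only numpy, scipy, OpenCV 4.12 (cv2) and the standard library are available. Lean on these libraries where they do the work, as an engineer would, in place of code of your own. Each camera call takes 0.05 s, during which the arm holds its last target. There are 200 camera calls.

## Working session

There is one attempt and no reset: what is moved stays moved. The work goes in short steps, Python scripts to look and compute and a shell command to move; the robot and the scene stay as the last step left them, time stands still between calls to the robot, and variables do not carry over. Pictures are saved under pics/ and viewed, about 8 in all and at most 12, crops included, and the job is handed in when it is done.

```bash
mkdir -p pics; cat > h.py <<'E'
import numpy as np, cv2
from bench import readout, eyes, workorder
def grab(n,f):
    c=eyes.get_calibration(n); im=eyes.grab_frame(n); cv2.imwrite('pics/'+f,im[:,:,::-1]); return im,c
E
python3 - <<'E'
from h import *
import json
for n in ('scene','top'):
    im,c=grab(n,n+'0.png'); print(n,{k:(np.round(v,4).tolist() if not isinstance(v,str) else v) for k,v in c.items()})
    np.save(n+'.npy',c,allow_pickle=True)
a=cv2.imread('pics/scene0.png');b=cv2.imread('pics/top0.png')
cv2.imwrite('pics/s1.png',cv2.resize(a,(800,600)));cv2.imwrite('pics/t1.png',cv2.resize(b,(800,600)))
o=readout.get_obs();print({k:np.round(v,3).tolist() for k,v in o.items()})
E
```

```text
scene {'fovy': 44.6059, 'cx': 254.7845, 'cy': 184.779, 'extrinsics': [[0.5145, 0.8574, 0.0072, -0.2538], [-0.6669, 0.3949, 0.632, 0.2606], [0.539, -0.33, 0.775, -1.6588], [0.0, 0.0, 0.0, 1.0]]}
top {'fovy': 49.943, 'cx': 258.352, 'cy': 192.4967, 'extrinsics': [[0.013, -0.9999, 0.003, -0.005], [0.9935, 0.0133, 0.1135, -0.5167], [-0.1135, 0.0015, 0.9935, -1.3374], [0.0, 0.0, 0.0, 1.0]]}
{'time_s': 0.1, 'q': [1.038, 0.412, -0.013, 1.597, 0.006, 1.134, -0.082], 'dq': [-0.001, -0.0, -0.0, -0.001, -0.0, 0.001, 0.001], 'effort': [0.002, -60.183, 0.684, -30.009, 0.014, 0.006, 0.0], 'position': [0.28, -0.558, 0.256], 'orientation': [-0.001, 0.973, 0.23, -0.0], 'wrist_force': [0.439, -0.668, -0.437], 'torque': [-0.048, 0.015, 0.041], 'opening': 0.085}
```

View pics/s1.png

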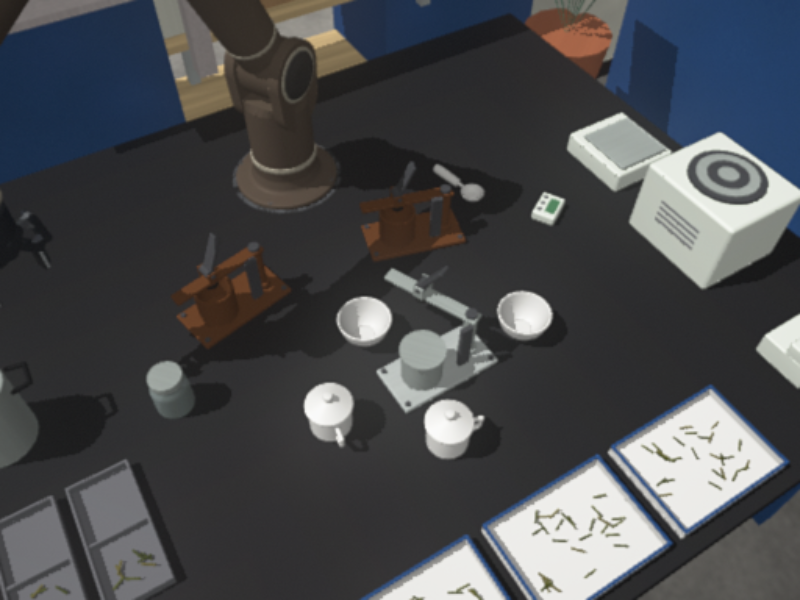

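View pics/t1.png

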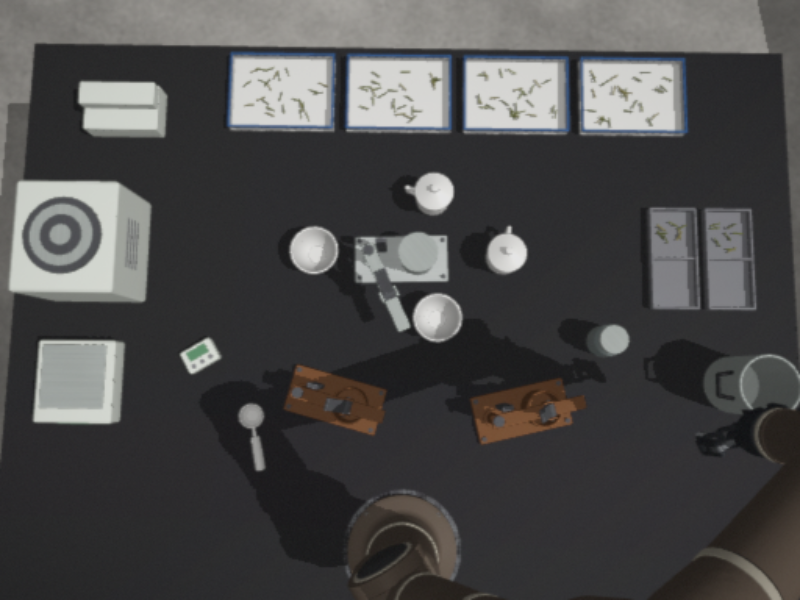

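Scene and top views show the aluminium fixture mid-bench. In the top view (800 px) the canister is near (418,252), the post near (368,247), and the strap's free end near (402,325), swung off about 65°. A bowl stands at (437,317), right in the strap's path. I'll enlarge both.

```bash
python3 - <<'E'
from h import *
a=cv2.imread('pics/scene0.png');b=cv2.imread('pics/top0.png')
# scene crop x 235..365,y160..270 ; top crop x 215..315,y140..220
A=cv2.resize(a[165:265,230:330],(500,500),interpolation=cv2.INTER_CUBIC)
B=cv2.resize(b[135:235,210:310],(500,500),interpolation=cv2.INTER_CUBIC)
im=np.hstack([A[:, :400] if 0 else cv2.resize(A,(400,400)),cv2.resize(B,(400,400))])
cv2.imwrite('pics/c2.png',cv2.convertScaleAbs(im,alpha=1.4))
E
```

```text
(no output)
```

View pics/c2.png

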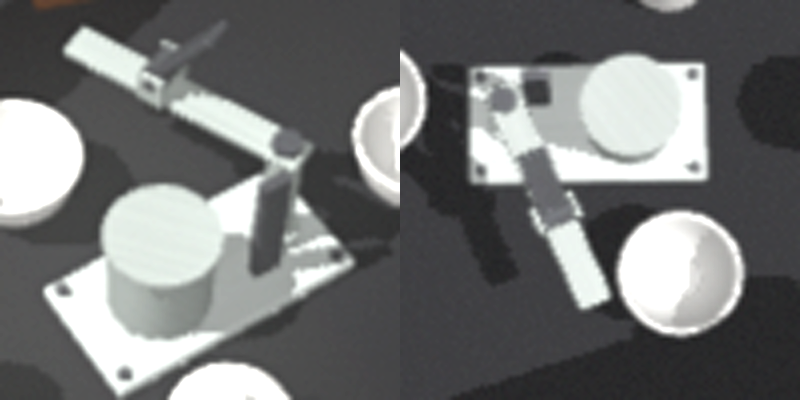

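Left (scene ×4): lid centre (162,226), post cap (288,143), strap end (75,39), raised lever end (222,30). Right (top ×4): lid (632,102), post cap (502,100), strap end (596,302), lever end about (528,152), bowl rim centre (681,272).

```bash
cat >> h.py <<'E'
def P(c):
    f=192/np.tan(np.radians(c['fovy'])/2); K=np.array([[f,0,c['cx']],[0,f,c['cy']],[0,0,1]])
    return K@np.diag([1,-1,-1])@np.array(c['extrinsics'])[:3]
def tri(cs,uvs):
    A=[]
    for c,(u,v) in zip(cs,uvs):
        p=P(c);A+= [u*p[2]-p[0],v*p[2]-p[1]]
    A=np.array(A);X=np.linalg.lstsq(A[:,:3],-A[:,3],rcond=None)[0]
    r=[]
    for c,uv in zip(cs,uvs):
        q=P(c)@np.r_[X,1];r+=list(q[:2]/q[2]-uv)
    return X,np.round(r,1)
def atz(c,uv,z):
    p=P(c);M=np.array([uv[0]*p[2]-p[0],uv[1]*p[2]-p[1]]);return np.linalg.solve(M[:,:2],-(M[:,2]*z+M[:,3]))
E
python3 - <<'E'
from h import *
S=np.load('scene.npy',allow_pickle=True).item();T=np.load('top.npy',allow_pickle=True).item()
for n,s,t in [('lid',(162,226),(632,102)),('post',(288,143),(502,100)),('strapend',(75,39),(596,302)),('leverend',(222,30),(528,152))]:
    s=np.array(s)/4+[230,165];t=(np.array(t)-[400,0])/4+[210,135]
    print(n,*tri((S,T),(s,t)))
for n,t,z in [('holes1',(480,77),.012),('h2',(692,74),.012),('h3',(480,171),.012),('h4',(694,167),.012),('bowlrim',(681,272),.055),('lid',(632,102),.088),('post',(502,100),.118),('end',(596,302),.114)]:
    print(n,atz(T,(np.array(t)-[400,0])/4+[210,135],z).round(4))
E
```

```text
lid [ 0.61303383 -0.02571916  0.0957227 ] [-0.6  0.  -0.5 -0.3]
post [0.60961128 0.07653634 0.11439972] [-0.5  0.1 -0.5 -0.3]
strapend [0.45254863 0.00130527 0.10925986] [-0.7  0.  -0.7 -0.4]
leverend [0.5561527  0.05262105 0.19228184] [-0.6  0.1 -0.6 -0.4]
holes1 [0.648  0.0996]
h2 [ 0.6531 -0.0802]
h3 [0.5675 0.098 ]
h4 [ 0.5733 -0.0824]
bowlrim [ 0.4805 -0.0697]
lid [ 0.6135 -0.0277]
post [0.6079 0.0747]
end [ 0.4511 -0.0008]
```

Geometry agrees: lid to post 102 mm (100 expected), post to strap end 174 mm (175), heights right. The fixture's yaw is about 1.6° and the strap is at about 1.15 rad. Next I approach the strap's outer (+y) side from above with the fingers shut.

```bash
python3 -m inch '[{"dp":[0.0264,-0.0294,-0.002],"yaw":0,"fingers":-1},{"dp":[0.0264,-0.0294,-0.002],"yaw":0,"fingers":-1},{"dp":[0.0264,-0.0294,-0.002],"yaw":0,"fingers":-1},{"dp":[0.0264,-0.0294,-0.002],"yaw":0,"fingers":-1},{"dp":[0.0264,-0.0294,-0.002],"yaw":0,"fingers":-1},{"dp":[0.0264,-0.0294,-0.002],"yaw":0,"fingers":-1},{"dp":[0.0264,-0.0294,0],"yaw":0,"fingers":-1},{"dp":[0.0264,-0.0294,0],"yaw":0,"fingers":-1},{"dp":[0.0264,-0.0294,0],"yaw":0,"fingers":-1},{"dp":[0.0264,-0.0294,0],"yaw":0,"fingers":-1},{"dp":[0.0264,-0.0294,0],"yaw":0,"fingers":-1},{"dp":[0.0264,-0.0294,0],"yaw":0,"fingers":-1}]'
cat >> h.py <<'E'
from scipy.spatial.transform import Rotation as Ro
def pose():
    o=readout.get_obs();w,x,y,z=o['orientation'];R=Ro.from_quat([x,y,z,w]).as_matrix()
    print('t',round(o['time_s'],2),'p',np.round(o['position'],4),'F',np.round(o['wrist_force'],1),'q',np.round(o['q'],2),'tx',R[:,0].round(3),'ty',R[:,1].round(3),'tz',R[:,2].round(3));return np.array(o['position']),R
def to(*g):
    p,R=pose()
    for x in g: print('  to',x,'dp',(R.T@(np.array(x)-p)).round(4))
E
python3 -c "
from h import *
to((.448,.051,.2),(.448,.051,.122))"
```

```text
time_s: 1.1
position: [0.4039, -0.0894, 0.2626]
orientation: [-0.001, 0.975, 0.222, -0.004]
wrist_force: [1.6, 0.0, 0.4]
opening: 0.0003
t 1.1 p [ 0.4039 -0.0894  0.2626] F [1.6 0.  0.4] q [ 0.46  0.07 -0.37  2.04  0.03  1.05 -1.05] tx [ 0.901  0.434 -0.007] ty [ 0.434 -0.901 -0.004] tz [-0.008  0.    -1.   ]
  to (0.448, 0.051, 0.2) dp [ 0.1011 -0.1071  0.0623]
  to (0.448, 0.051, 0.122) dp [ 0.1016 -0.1068  0.1403]
```

```bash
python3 -m inch '[{"dp":[0.025,-0.027,0],"yaw":0,"fingers":-1},{"dp":[0.025,-0.027,0],"yaw":0,"fingers":-1},{"dp":[0.025,-0.027,0.01],"yaw":0,"fingers":-1},{"dp":[0.025,-0.027,0.02],"yaw":0,"fingers":-1},{"dp":[0,0,0.03],"yaw":0,"fingers":-1},{"dp":[0,0,0.02],"yaw":0,"fingers":-1},{"dp":[0,0,0],"yaw":0,"fingers":-1}]'
python3 - <<'E'
from h import *
to((.448,.051,.122))
im,c=grab('wrist','w3.png');np.save('w3.npy',c,allow_pickle=True)
E
```

```text
time_s: 1.68
position: [0.4485, 0.0689, 0.1823]
orientation: [-0.003, 0.973, 0.229, 0.0]
wrist_force: [-0.6, 0.2, 0.3]
opening: 0.0001
t 1.68 p [0.4485 0.0689 0.1823] F [-0.6  0.2  0.3] q [ 0.19  0.25 -0.51  2.05  0.15  0.87 -1.52] tx [0.895 0.445 0.002] ty [ 0.445 -0.895 -0.005] tz [-0.     0.005 -1.   ]
  to (0.448, 0.051, 0.122) dp [-0.0085  0.0161  0.0602]
```

View pics/w3.png

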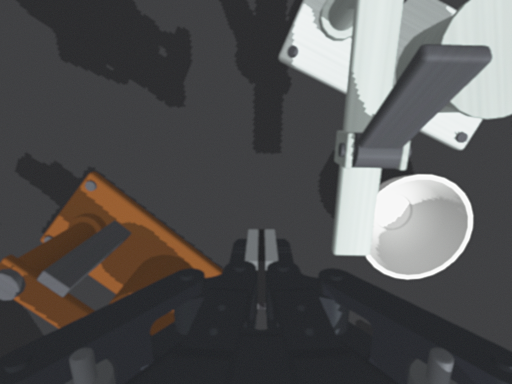

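Wrist view: shut fingertips at (262,235), strap end centred at (356,253) and lined up with the tool's x axis, so tool +y pushes it square. The bowl lies beyond, lower than the strap, and the brown look-alike is well clear on the left. Now I descend.

```bash
python3 -m inch '[{"dp":[-0.005,0.005,0.02],"yaw":0,"fingers":-1},{"dp":[-0.004,0.005,0.02],"yaw":0,"fingers":-1},{"dp":[0,0.003,0.016],"yaw":0,"fingers":-1},{"dp":[0,0,0.004],"yaw":0,"fingers":-1},{"dp":[0,0,0],"yaw":0,"fingers":-1}]'
python3 - <<'E'
from h import *
pose()
c=eyes.get_calibration('scene'); im=eyes.grab_frame('scene')
cv2.imwrite('pics/s4.png',cv2.convertScaleAbs(cv2.resize(im[120:280,190:400,::-1],(788,600),interpolation=cv2.INTER_CUBIC),alpha=1.4))
E
```

```text
time_s: 2.15
position: [0.4497, 0.0505, 0.1274]
orientation: [-0.001, 0.974, 0.227, 0.004]
wrist_force: [-0.2, -0.1, -0.8]
opening: 0.0
t 2.15 p [0.4497 0.0505 0.1274] F [-0.2 -0.1 -0.8] q [ 0.19  0.33 -0.48  2.12  0.22  0.74 -1.55] tx [0.897 0.442 0.007] ty [ 0.442 -0.897 -0.001] tz [ 0.006  0.004 -1.   ]
```

View pics/s4.png

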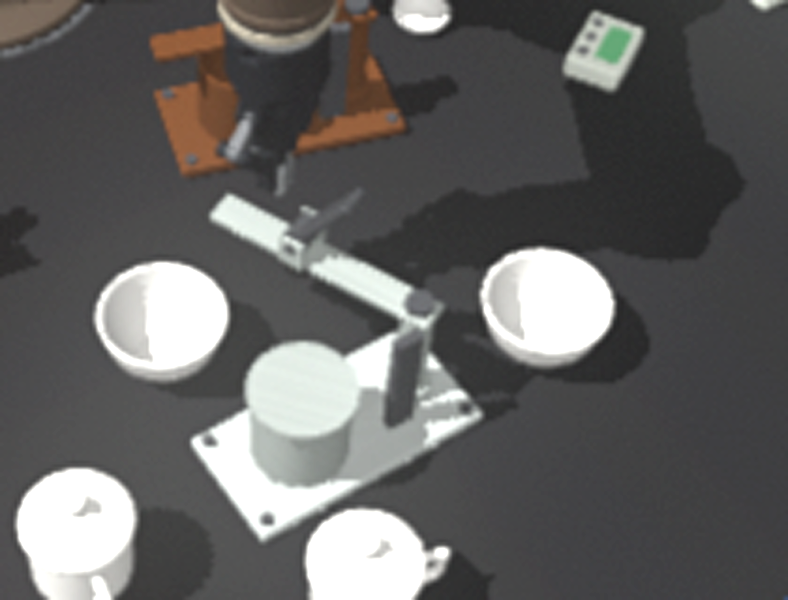

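```bash
python3 -m inch '[{"dp":[0,0.007,0.005],"yaw":0,"fingers":-1},{"dp":[0,0.007,0.002],"yaw":0,"fingers":-1},{"dp":[-0.0015,0.010,0],"yaw":-3.7,"fingers":-1},{"dp":[-0.0015,0.010,0],"yaw":-3.7,"fingers":-1},{"dp":[-0.0015,0.010,0],"yaw":-3.7,"fingers":-1},{"dp":[-0.0015,0.010,0],"yaw":-3.7,"fingers":-1},{"dp":[-0.0015,0.010,0],"yaw":-3.7,"fingers":-1},{"dp":[-0.0015,0.010,0],"yaw":-3.7,"fingers":-1}]'
python3 - <<'E'
from h import *
p,R=pose()
d=p[:2]-[.609,.075];print('r',np.hypot(*d),'in tool',(R.T[:2,:2]@d))
E
```

```text
time_s: 2.87
position: [0.4871, -0.0191, 0.1262]
orientation: [0.001, 0.909, 0.418, 0.006]
wrist_force: [-1.6, 2.0, -0.3]
opening: 0.0
t 2.87 p [ 0.4871 -0.0191  0.1262] F [-1.6  2.  -0.3] q [ 0.38  0.39 -0.53  2.04  0.28  0.77 -1.03] tx [0.651 0.759 0.01 ] ty [ 0.759 -0.651  0.007] tz [ 0.012  0.004 -1.   ]
r 0.15401852720778592 in tool [-0.15079182 -0.03130985]
```

In contact at the right radius, with about 2.5 N. I continue the arc.

```bash
python3 -m inch '[{"dp":[-0.0012,0.010,0.002],"yaw":-3.7,"fingers":-1},{"dp":[-0.0015,0.010,0.002],"yaw":-3.7,"fingers":-1},{"dp":[-0.0015,0.010,0.001],"yaw":-3.7,"fingers":-1},{"dp":[-0.0015,0.010,0.001],"yaw":-3.7,"fingers":-1},{"dp":[-0.0015,0.010,0],"yaw":-3.7,"fingers":-1},{"dp":[-0.0015,0.010,0],"yaw":-3.7,"fingers":-1},{"dp":[-0.0015,0.010,0],"yaw":-3.7,"fingers":-1},{"dp":[-0.0015,0.010,0],"yaw":-3.7,"fingers":-1}]'
python3 - <<'E'
from h import *
p,R=pose()
d=p[:2]-[.609,.075];print('r',np.hypot(*d),'in tool',(R.T[:2,:2]@d))
E
```

```text
time_s: 3.53
position: [0.5558, -0.0739, 0.125]
orientation: [0.003, 0.765, 0.644, 0.006]
wrist_force: [-1.4, 1.7, -1.1]
opening: 0.0
t 3.53 p [ 0.5558 -0.0739  0.125 ] F [-1.4  1.7 -1.1] q [ 0.52  0.52 -0.62  1.86  0.39  0.86 -0.47] tx [0.17  0.985 0.004] ty [ 0.985 -0.17   0.013] tz [ 0.013  0.002 -1.   ]
r 0.15814665801079603 in tool [-0.15579509 -0.02715323]
```

```bash
python3 -m inch '[{"dp":[-0.001,0.009,0.001],"yaw":-3.4,"fingers":-1},{"dp":[-0.001,0.008,0],"yaw":-3.4,"fingers":-1},{"dp":[-0.0005,0.005,0],"yaw":-2,"fingers":-1},{"dp":[-0.0005,0.005,0],"yaw":-2,"fingers":-1},{"dp":[0,0.005,0],"yaw":0,"fingers":-1}]'
python3 - <<'E'
from h import *
p,R=pose()
d=p[:2]-[.609,.075];print('r',np.hypot(*d),'in tool',(R.T[:2,:2]@d))
E
```

```text
time_s: 3.95
position: [0.5887, -0.0853, 0.1259]
orientation: [0.003, 0.698, 0.716, 0.004]
wrist_force: [-18.8, 3.5, 2.8]
opening: -0.0001
t 3.95 p [ 0.5887 -0.0853  0.1259] F [-18.8   3.5   2.8] q [ 0.54  0.59 -0.65  1.78  0.44  0.92 -0.28] tx [-0.026  1.     0.001] ty [1.    0.026 0.01 ] tz [ 0.01   0.001 -1.   ]
r 0.16157090706332325 in tool [-0.15970566 -0.02447738]
```

The stop is met: about 19 N on the strap, and tool and strap at the across angle. I back off, rise and look.

```bash
python3 -m inch '[{"dp":[-0.002,-0.015,0],"yaw":0,"fingers":-1},{"dp":[-0.005,-0.015,-0.01],"yaw":0,"fingers":-1},{"dp":[0,0,-0.04],"yaw":0,"fingers":-1},{"dp":[0,0,-0.04],"yaw":0,"fingers":-1},{"dp":[0,0,-0.03],"yaw":0,"fingers":-1},{"dp":[0,0,0],"yaw":0,"fingers":-1}]'
python3 - <<'E'
from h import *
p,R=pose()
w,cw=grab('wrist','w5.png'); s,cs=grab('scene','s5.png')
np.save('w5.npy',cw,allow_pickle=True)
for L in (.025,.038):
    for c in (cs,cw):
        q=P(c)@np.r_[p+R[:,2]*L,1];print(L,(q[:2]/q[2]).round(1))
S=cv2.resize(s[120:270,210:360,::-1],(400,400),interpolation=cv2.INTER_CUBIC)
W=cv2.resize(w[:,:,::-1],(400,300))
W=cv2.copyMakeBorder(W,0,100,0,0,cv2.BORDER_CONSTANT)
cv2.imwrite('pics/c5.png',cv2.convertScaleAbs(np.hstack([S,W]),alpha=1.4))
E
```

```text
time_s: 4.45
position: [0.5567, -0.0971, 0.2497]
orientation: [0.001, 0.701, 0.713, 0.003]
wrist_force: [0.9, 0.1, 0.6]
opening: 0.0001
t 4.45 p [ 0.5567 -0.0971  0.2497] F [0.9 0.1 0.6] q [ 0.65  0.41 -0.73  1.72  0.3   1.12 -0.16] tx [-0.016  1.     0.002] ty [1.    0.016 0.006] tz [ 0.006  0.002 -1.   ]
0.025 [234.9 187.6]
0.025 [260.2 245.4]
0.038 [235.1 190.9]
0.038 [260.2 235.6]
```

View pics/c5.png

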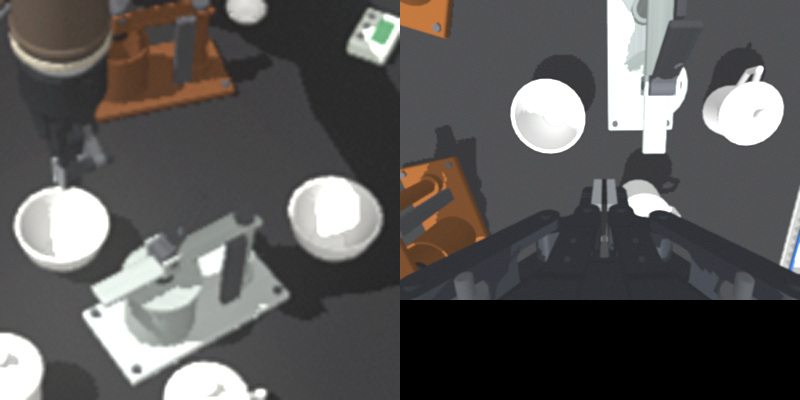

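Strap lies across over the lid, bowl and cups where they were; lever (scene crop (160,245)) is still raised. Fingertip is about at (62,187). Next I go to a point behind and above the lever's upper face.

```bash
python3 -m inch '[{"dp":[0.0,0.028,0],"yaw":0,"fingers":-1},{"dp":[0.015,0.025,0],"yaw":0,"fingers":-1},{"dp":[0.02,0.003,0],"yaw":0,"fingers":-1},{"dp":[0.018,0,0.01],"yaw":0,"fingers":-1},{"dp":[0,0,0.015],"yaw":0,"fingers":-1},{"dp":[0,0,0],"yaw":0,"fingers":-1}]'
python3 - <<'E'
from h import *
to((.611,-.042,.225))
w,cw=grab('wrist','w6.png'); s,cs=grab('scene','s6.png')
S=cv2.resize(s[150:250,220:320,::-1],(400,400),interpolation=cv2.INTER_CUBIC)
W=cv2.resize(w[:320,96:416,::-1],(400,400),interpolation=cv2.INTER_CUBIC)
cv2.imwrite('pics/c6.png',cv2.convertScaleAbs(np.hstack([S,W]),alpha=1.4))
E
```

```text
time_s: 5.05
position: [0.6096, -0.046, 0.2115]
orientation: [-0.003, 0.705, 0.709, -0.003]
wrist_force: [0.2, -0.7, -1.2]
opening: 0.0
t 5.05 p [ 0.6096 -0.046   0.2115] F [ 0.2 -0.7 -1.2] q [ 0.49  0.53 -0.7   1.64  0.37  1.12 -0.3 ] tx [-0.007  1.    -0.   ] ty [ 1.     0.007 -0.008] tz [-0.008 -0.    -1.   ]
  to (0.611, -0.042, 0.225) dp [ 0.004   0.0013 -0.0136]
```

View pics/c6.png

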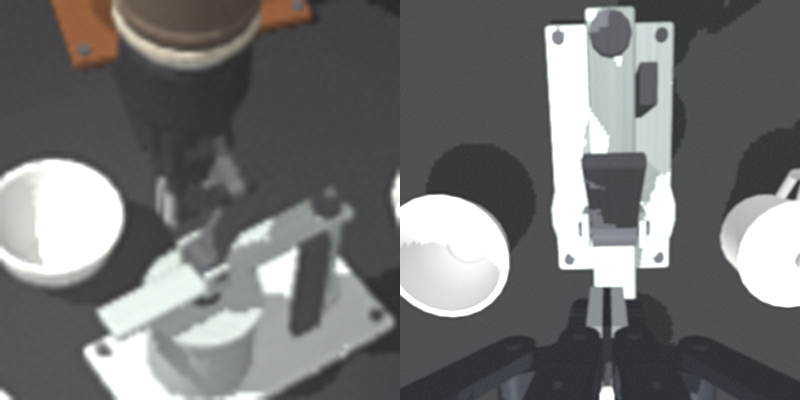

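Wrist view: fingers (603,300) lined up with the lever (615,180), which leans away toward the post. In the scene view the fingertips are just behind the lever. I advance to contact and check force.

```bash
python3 -m inch '[{"dp":[0.008,0.002,-0.006],"yaw":0,"fingers":-1},{"dp":[0.010,0,0],"yaw":0,"fingers":-1},{"dp":[0.009,0,0],"yaw":0,"fingers":-1},{"dp":[0.009,0,0],"yaw":0,"fingers":-1}]'
python3 -c "
from h import *
pose()"
```

```text
time_s: 5.48
position: [0.6132, -0.0115, 0.222]
orientation: [-0.001, 0.707, 0.707, -0.002]
wrist_force: [0.4, 0.3, 0.9]
opening: 0.0
t 5.48 p [ 0.6132 -0.0115  0.222 ] F [0.4 0.3 0.9] q [ 0.44  0.52 -0.71  1.63  0.37  1.13 -0.36] tx [ 0.     1.    -0.001] ty [ 1.    -0.    -0.004] tz [-0.004 -0.001 -1.   ]
```

```bash
python3 -m inch '[{"dp":[0.007,0,0.007],"yaw":0,"fingers":-1},{"dp":[0.007,0,0.007],"yaw":0,"fingers":-1},{"dp":[0.006,0,0.007],"yaw":0,"fingers":-1},{"dp":[0.005,0,0.008],"yaw":0,"fingers":-1}]'
python3 -c "
from h import *
pose()"
```

```text
time_s: 5.82
position: [0.6144, 0.0184, 0.1947]
orientation: [0.001, 0.707, 0.708, 0.0]
wrist_force: [-0.8, -0.5, 3.8]
opening: 0.0004
t 5.82 p [0.6144 0.0184 0.1947] F [-0.8 -0.5  3.8] q [ 0.38  0.55 -0.7   1.66  0.39  1.08 -0.43] tx [-0.001  1.    -0.002] ty [1.    0.001 0.002] tz [ 0.002 -0.002 -1.   ]
```

```bash
python3 -m inch '[{"dp":[0.001,0,0.008],"yaw":0,"fingers":-1},{"dp":[0,0,0.008],"yaw":0,"fingers":-1},{"dp":[0,0,0.007],"yaw":0,"fingers":-1}]'
python3 -c "
from h import *
pose()"
```

```text
time_s: 6.07
position: [0.6147, 0.0234, 0.1695]
orientation: [0.001, 0.705, 0.709, 0.002]
wrist_force: [-0.4, 2.5, 4.8]
opening: -0.0
t 6.07 p [0.6147 0.0234 0.1695] F [-0.4  2.5  4.8] q [ 0.37  0.57 -0.69  1.68  0.41  1.03 -0.45] tx [-0.005  1.     0.001] ty [1.    0.005 0.003] tz [ 0.003  0.001 -1.   ]
```

```bash
python3 -m inch '[{"dp":[0,0,0.006],"yaw":0,"fingers":-1},{"dp":[0,0,0.004],"yaw":0,"fingers":-1},{"dp":[0,0,0.003],"yaw":0,"fingers":-1}]'
python3 -c "
from h import *
pose()"
```

```text
time_s: 6.32
position: [0.6151, 0.0246, 0.1575]
orientation: [0.001, 0.705, 0.709, 0.002]
wrist_force: [-18.1, -3.6, 57.1]
opening: -0.0002
t 6.32 p [0.6151 0.0246 0.1575] F [-18.1  -3.6  57.1] q [ 0.36  0.59 -0.68  1.69  0.42  1.01 -0.46] tx [-0.005  1.     0.002] ty [1.    0.005 0.004] tz [ 0.004  0.002 -1.   ]
```

The lever's stop is met: 57 N down, with the tip at about 0.1325 m against 0.1335 expected for level. I retreat straight up and look.

```bash
python3 -m inch '[{"dp":[0,0,-0.008],"yaw":0,"fingers":-1},{"dp":[0,0,-0.03],"yaw":0,"fingers":-1},{"dp":[0,0,-0.04],"yaw":0,"fingers":-1},{"dp":[-0.02,-0.03,-0.02],"yaw":0,"fingers":-1},{"dp":[-0.03,-0.028,0],"yaw":0,"fingers":-1},{"dp":[-0.03,-0.028,0],"yaw":0,"fingers":-1},{"dp":[-0.03,-0.028,0],"yaw":0,"fingers":-1},{"dp":[0,0,0],"yaw":0,"fingers":-1}]'
python3 - <<'E'
from h import *
pose()
w,cw=grab('wrist','w7.png'); s,cs=grab('scene','s7.png')
for n,a in (('post',(.609,.075,.114)),('piv',(.612,-.025,.13)),('levend0',(.6105,.05,.13)),('strapend',(.614,-.1,.114))):
    for c,o,k in ((cs,(210,140),4),):
        q=P(c)@np.r_[a,1];print(n,((q[:2]/q[2]-o)*k).round())
S=cv2.resize(s[140:240,210:310,::-1],(400,400),interpolation=cv2.INTER_CUBIC)
W=cv2.resize(w[:384,64:448,::-1],(400,400),interpolation=cv2.INTER_CUBIC)
cv2.imwrite('pics/c7.png',cv2.convertScaleAbs(np.hstack([S,W]),alpha=1.4))
E
```

```text
time_s: 6.98
position: [0.4955, -0.0952, 0.2534]
orientation: [-0.001, 0.707, 0.708, -0.004]
wrist_force: [0.4, -0.7, -0.4]
opening: -0.0002
t 6.98 p [ 0.4955 -0.0952  0.2534] F [ 0.4 -0.7 -0.4] q [ 0.71  0.3  -0.75  1.85  0.23  1.09 -0.13] tx [-0.001  1.    -0.004] ty [ 1.     0.001 -0.006] tz [-0.006 -0.004 -1.   ]
post [363. 244.]
piv [241. 295.]
levend0 [336. 246.]
strapend [144. 360.]
```

View pics/c7.png

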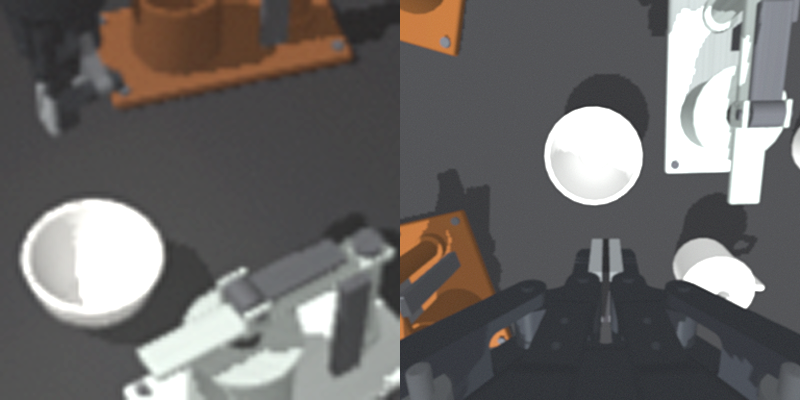

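The lever lies level: its end is at (336,246) in the scene crop, as predicted. The strap end is at about (148,361) against (144,360) predicted. One last top view checks alignment and the surroundings.

```bash
python3 -m inch '[{"dp":[-0.03,-0.015,-0.01],"yaw":0,"fingers":-1},{"dp":[-0.035,-0.015,0],"yaw":0,"fingers":-1},{"dp":[-0.035,-0.01,0],"yaw":0,"fingers":-1},{"dp":[-0.035,-0.01,0],"yaw":0,"fingers":-1},{"dp":[-0.03,0,0],"yaw":0,"fingers":-1},{"dp":[0,0,0],"yaw":0,"fingers":-1}]'
python3 - <<'E'
from h import *
pose()
t,c=grab('top','t8.png'); b=cv2.imread('pics/top0.png')
f=lambda a:cv2.resize(a[100:235,180:355],(520,400),interpolation=cv2.INTER_CUBIC)[:, :400]
for n,a in (('post',(.609,.075,.114)),('strapend',(.614,-.1,.114))):
    q=P(c)@np.r_[a,1];print(n,((q[:2]/q[2]-(180,100))*2.965).round())
cv2.imwrite('pics/c8.png',cv2.convertScaleAbs(np.hstack([f(b),f(cv2.imread('pics/t8.png'))]),alpha=1.4))
E
```

```text
time_s: 7.58
position: [0.4536, -0.2563, 0.2624]
orientation: [-0.001, 0.701, 0.714, 0.0]
wrist_force: [-0.2, -1.1, 0.0]
opening: -0.0002
t 7.58 p [ 0.4536 -0.2563  0.2624] F [-0.2 -1.1  0. ] q [ 0.98  0.3  -0.68  1.8   0.21  1.11  0.24] tx [-0.018  1.     0.002] ty [ 1.     0.018 -0.001] tz [-0.001  0.002 -1.   ]
post [164. 178.]
strapend [330. 175.]
```

View pics/c8.png

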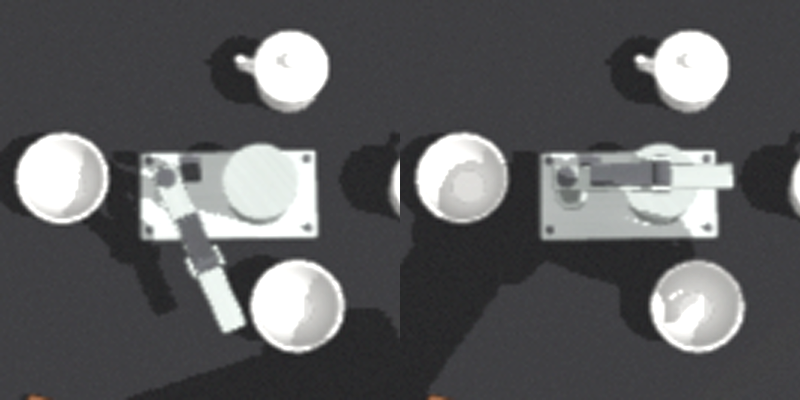

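Before (left) and after (right): the strap runs straight along the fixture, over the lid and against the stop block, with its end at (732,176) against (730,175) predicted. The lever is flat, and bowls and cups stand at unchanged pixels.

```bash
python3 -c "
from bench import workorder; print(workorder.job_done())"
```

```text
the job is handed in; nothing more can be done
None
```

I sealed the canister and handed the job in at about 7.6 s on the robot's clock. `job_done()` gives no verdict.

- **Strap:** I swung it across over the lid with the shut fingers until it met its stop, where the wrist force rose to about 19 N.
- **Lever:** only then I pushed it down until it met its stop, at about 57 N on the wrist and with the fingertip at about 0.1325 m (0.1335 m expected). I then withdrew clear of everything.

**Last checks:**
- **Strap position:** in the top view it runs along the fixture, with its end within about 2 px of the predicted place in the 3× enlarged crop.
- **Lever position:** in the scene view it lies level, with its end where predicted.
- **Other things:** both bowls and the cup in the last top view show no visible shift, and the force reading was about 1 N with the arm clear. The second cup, jar, timer and spoon were not checked in a last picture, but the arm touched nothing near them.

The lid looks seated, but the strap partly hides it. The pad's contact with the lid I infer from the lever being fully down.

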